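# Start a dose check in the UV cure box

### The job

Start a dose check in the UV cure box, where the dose meter already lies on the glass. First push the lid with the amber window down until its catch snaps and it stays shut, then press the blue fan rocker to on, then the orange lamp rocker to on, and last press the green start button fully in for about half a second and let it come back up. Only push and press: nothing is picked up, and the dose meter, the goggles, the roll of tape and the jar stay where they are.

Things in the scene. Friction and masses are not known exactly. Their poses are not given: they have to be found in the camera images.
- cure_box: grey UV cure box fixed on the bench, 190 (x) x 300 (y) x 62 mm. Origin: centre of its underside; front is -x, z up. Left part (y -55 to 145 mm): glass plate 60 mm above the bench over lamp tubes, under the hinged lid. Right part (y -150 to -60 mm): control deck, 62 mm high, with three control plates in a row along x, 52 mm apart; which control is front, middle or back differs from run to run.
- cure_lid (a joint): grey lid with amber window, 183 x 200 x 33 mm, hinged along y at the back; rad, 0 = shut, grows as its front rises, starts open at 0.75 to 0.95. A spring lifts it again (1 to 2 N at the front) if let go uncaught. In the last 0.08 rad a spring catch must be passed: push on through 6 to 10 N at the front edge, then it snaps and stays below 0.015. Shut, its top is level, 99 mm above the bench.
- lid_lip (a point): on the lid: middle of the front edge of its outer (upper) face, 183 mm from the hinge line; a black lip 90 mm wide continues the face by another 17 mm. The frame turns with the lid: -x points from hinge to front edge, z is the outward normal of the face.
- lid_hinge (a point): fixed to the box: middle of the lid's hinge line, 66 mm above the bench. Its axes are those of the box, the hinge line is y. The outer face of the lid lies 33 mm above the hinge line when shut.
- fan_rocker (a joint): blue rocker switch, fan pictogram (three blades) beside it, cap 24 (box x) x 43 (box y) mm, pivot along box x; rad, 0 = off (its right end, box -y, with the white bar, stands up), 0.32 = on (that end down). Over-centre: about 4 to 6 N on the raised end flips it, then it stays.
- fan_rocker_on_end (a point): on the blue rocker's cap, the place to press: top of the raised end with the white bar, 14.6 mm from the pivot, about 79 mm above the bench when off; it goes down 5 mm as the rocker flips to on.
- lamp_rocker (a joint): orange rocker switch with a sun pictogram beside it, otherwise like the blue one; rad, 0 = off, 0.32 = on.
- lamp_rocker_on_end (a point): on the cap of the orange rocker, the place to press: top of the raised end with the white bar, about 79 mm above the bench when off; it goes down 5 mm as the rocker flips.
- start_button (a joint): round green push button, 28 mm across, in a steel ring; m, 0 = out, 0.006 = fully in. Springs back when let go; about 5 N hold it fully in.
- start_button_top (a point): centre of the top of the green button, 80 mm above the bench when out; pressed straight down.
- dose_meter: hand-held UV dose meter, 105 x 58 x 23 mm, loose, lying on the glass under the lid; origin: centre of its underside.
- goggles: amber goggles, 67 x 146 x 44 mm, loose on the bench left of the box; origin: centre of the underside.
- white_tape: roll of white tape, 52 mm across, 18 mm high, loose on the bench right of the control deck; origin: centre of the underside.
- bead_jar: white jar with a screw lid, 47 mm across, 45 mm high, loose on the bench left of the box; origin: centre of the underside.

How it is judged:
By the outcome, as a careful person would: the job done as asked, in the order asked, and still so for the second after the job is handed in, with the robot touching nothing.
It also fails if it takes over 48 s, if anything falls off the work surface, if the arm or the gripper's body presses on something with over 40 N, if the wrist force passes 120 N, or if a joint passes its speed limit or range.

### The arm

A 6-joint arm with a two-finger parallel gripper is mounted at the origin on a cart in front of the work surface, level with it; the furniture and walls round the work are solid. World frame = base frame: x ahead of the robot, y to its left, z up, the work surface at z = 0. Lengths are in m, angles in rad, forces in N, time in s.
With the tool pointing down it reaches from about 0.3 to 0.825 m from the base axis. Payload 5.4 kg.
Tool frame: the origin (TCP) lies at the very end of the fingers, on their centre line; the grasp point (between the pads) lies 19 mm behind it (tcp_to_grasp is the distance from the TCP to the grasp point, in m); z points along the fingers, y is the line along which they close (so a half turn about z gives the same grasp; the last joint's range is limited). The gripper opens to 92 mm and grips with 3 to 60 N. Pads are 20 mm wide; open, the fingers measure 128 mm over their backs; the gripper's body (75 mm by 189 mm) begins 69 mm behind the grasp point.
Start: joints at [0.99, 0.158, 1.597, -0, 1.386, -0.21], TCP at [0.208, 0.536, 0.215] pointing down, gripper open.
Joint ranges: [-2.91, 2.91], [-0.94, 2.29], [0.18, 2.7], [-1.29, 4.43], [0.17, 2.64], [-3, 3]. Speed limits (rad/s): [2.57, 2.57, 3.14, 3.14, 3.14, 3.14].

### API

Orientations are given as a rotation vector (axis times angle).
In Python, from plant import * gives the robot as it stands.
- The arm moves only by the tool servo_tool, never from a script. Its argument "increments" is a list of rows, each a list of 7 numbers: the opening, from 0 (shut) to 1 (fully open), then the shift along the tool's x, y, z normalised to -1 to 1, where 1 is 0.1 m, then the turn, a rotation vector about the tool's x, y, z normalised to -1 to 1, where 1 is pi/2 rad. In form: [[jaw, dx, dy, dz, rx, ry, rz], ...]. A call has exactly 5 rows; each row is the pose to reach, as a shift and turn from the pose commanded when the call began, along the tool's axes at that moment; what a row does not reach only later rows make up. A row lasts 1/8 s, in which the tool goes at most 62.5 mm and 10.7 degrees, less where a joint would pass 70% of its speed; a pose out of reach is approached as far as the arm can. A call with a number of a shift or a turn outside -1 to 1 is refused whole. A call with a gripper value outside its range is refused whole. The fingers move at their own pace and stop on an object; "force" is the grip in N (left out, the last holds). Time passes only in rows, so rows that repeat a pose let the fingers close, or fill a call up. It gives the time, the measured TCP pose, the force, the opening and the grip force at its end, in the units of the state.
- observe(): the state, without advancing time (a new reading comes with each control period).
- capture(name): name is "side" or "top"; returns the picture (420x560x3 uint8, red, green, blue); there is no depth.
- camera_info(name): a dict with "fx", "fy", "cx", "cy" (pixels), "k1" (the pictures are not rectified: a ray, as slopes to the right and down, at radius r is drawn at 1 + k1 r^2 times it, then the intrinsics apply), "eye" and "orientation" of the camera in the world. Camera axes: x right, y down, z forward; pixel columns grow to the right and rows downward; lengths in m; the calibration is good to about 2 mm. A picture is of the moment at which its call begins. camera_info takes no time and is no camera call.
- finish_job(): hands the job in; it is judged then, once.
The state is a dict: "time": time; "qpos": joint angles; "dq": joint speeds; "effort": joint torques, N m; "eef_pos": TCP position; "tool_rot": TCP orientation; "contact_force": force on the tool from outside, world axes, zero at the start; "torque": the same for the moment, N m; "gripper_width": finger opening in m; "grip_force": force on a finger pad.
Only numpy, scipy, OpenCV 4.12 (cv2) and the standard library are available. Lean on these libraries where they do the work, as an engineer would, in place of code of your own. Each camera call takes 0.05 s, during which the arm holds its last target. There are 200 camera calls.

## Working session

There is one attempt and no reset: what is moved stays moved. The work goes in short steps, Python scripts to look and compute and a tool call to move; the robot and the scene stay as the last step left them, time stands still between calls to the robot, and variables do not carry over. Pictures are saved under pics/ and viewed, at most 10 in all, crops included, and the job is handed in when it is done.

Besides the shell and the picture viewer there is one more tool, called after ">>>" as name(argument=value, ...), one argument or row to a line, values as JSON. servo_tool: Moves the arm, as the interface text tells. Its arguments: {"type":"object","properties":{"increments":{"type":"array"},"force":{"type":"number"}},"required":["increments"]}

```bash
mkdir -p pics; python3 - <<'E'
from plant import *
import cv2
for n in ("top","side"):
    im=capture(n); cv2.imwrite(f"pics/{n}0.png",im[:,:,::-1]); print(camera_info(n))
s=observe(); print(s)
E
```

```text
{'fx': 407.36346240029314, 'fy': 407.36346240029314, 'cx': 278.2713052790685, 'cy': 205.87446083757015, 'k1': -0.09201653736563144, 'eye': array([0.33391092, 0.23285466, 0.9787552 ]), 'orientation': array([-2.13221346,  2.13430257, -0.21241544])}
{'fx': 476.35118343763645, 'fy': 476.35118343763645, 'cx': 276.05503845604125, 'cy': 209.3492889401349, 'k1': -0.1360230128128409, 'eye': array([-0.00827794, -0.66219516,  0.6795148 ]), 'orientation': array([-2.04797792,  0.52043126, -0.33021386])}
{'time': 0.1, 'qpos': array([ 9.89887344e-01,  1.58960334e-01,  1.59807126e+00, -1.89310444e-05,
        1.38622738e+00, -2.10097634e-01]), 'dq': array([-3.98339343e-05, -1.08044324e-03, -3.06187324e-03, -8.39973024e-04,
       -3.09762788e-04,  1.60786778e-03]), 'effort': array([ 8.37798398e-04, -3.86501884e+01, -3.22960389e+01,  7.03430618e-02,
        3.39238811e-02, -5.62467210e-05]), 'eef_pos': array([0.20807407, 0.53543188, 0.21374938]), 'tool_rot': array([-5.79017006e-01, -3.08713660e+00,  2.42616198e-03]), 'contact_force': array([-0.40039882,  0.22225117, -0.21393685]), 'torque': array([-0.02235717, -0.00218559,  0.01465427]), 'grip_force': 0.0, 'gripper_width': 0.09190906612993063}
```

View pics/top0.png

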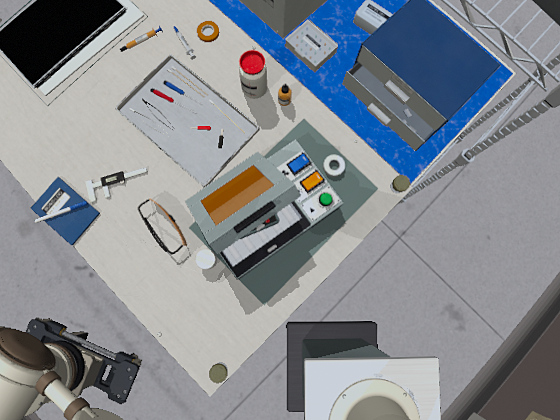

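View pics/side0.png

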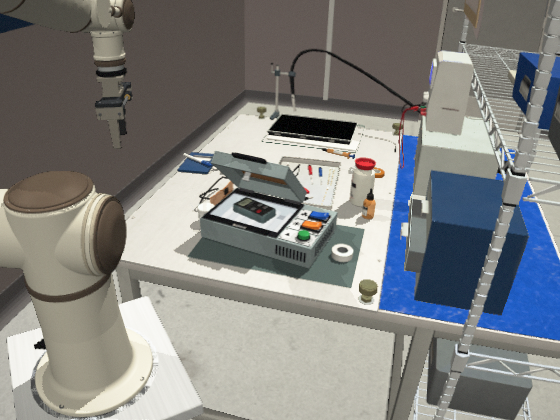

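The top picture shows the lid open around (240,195), and the blue, orange and green controls at (298,162), (313,182) and (326,200). That makes start the front control, lamp the middle and fan the back. The white tape is at (334,165) and the arm is clear of the box.

```bash
cat > h.py <<'E'
from plant import *
import cv2, numpy as np
from scipy.spatial.transform import Rotation as R
def ray(n,p):
    c=camera_info(n); d=(np.array(p,float)-[c["cx"],c["cy"]])/[c["fx"],c["fy"]]
    u=d.copy()
    for _ in range(20): u=d/(1+c["k1"]*(u@u))
    return c["eye"],R.from_rotvec(c["orientation"]).apply([u[0],u[1],1])
def onz(n,p,z):
    e,d=ray(n,p); return e+d*(z-e[2])/d[2]
def tri(p,q):
    e,d=ray("top",p); f,g=ray("side",q)
    s=np.linalg.lstsq(np.c_[d,-g],f-e,rcond=None)[0]
    a,b=e+s[0]*d,f+s[1]*g; return (a+b)/2,np.linalg.norm(a-b)
def proj(n,P):
    c=camera_info(n); v=R.from_rotvec(c["orientation"]).inv().apply(np.array(P)-c["eye"])
    u=v[:2]/v[2]; u=u*(1+c["k1"]*(u@u)); return u*[c["fx"],c["fy"]]+[c["cx"],c["cy"]]
HUE=dict(blue=(100,125),orange=(8,22),green=(45,85))
def blob(im,col,roi):
    x0,y0,x1,y1=roi; h=cv2.cvtColor(im[y0:y1,x0:x1],cv2.COLOR_RGB2HSV)
    m=cv2.inRange(h,(HUE[col][0],130,70),(HUE[col][1],255,255))
    n,l,st,c=cv2.connectedComponentsWithStats(m); k=1+np.argmax(st[1:,4])
    return c[k]+[x0,y0],st[k,4]
E
python3 - <<'E'
from h import *
T=cv2.imread("pics/top0.png")[:,:,::-1].copy();S=cv2.imread("pics/side0.png")[:,:,::-1].copy()
for c,z in (("blue",.073),("orange",.073),("green",.08)):
    a,na=blob(T,c,(282,145,345,215)); b,nb=blob(S,c,(290,200,335,250))
    print(c,a,na,b,nb,onz("top",a,z),onz("side",b,z),tri(a,b))
crop=lambda im,x0,y0,w,h:cv2.resize(im[y0:y0+h,x0:x0+w,::-1],(800,600),interpolation=cv2.INTER_CUBIC)
cv2.imwrite("pics/tc.png",crop(T,180,130,180,135)); cv2.imwrite("pics/sc.png",crop(S,190,140,180,135))
E
```

```text
blue [298.08040201 162.86432161] 199 [318.79439252 215.03738318] 107 [0.60195013 0.17178779 0.073     ] [0.59653721 0.17129662 0.073     ] (array([0.60015448, 0.17269442, 0.07193429]), np.float64(0.004461872734047227))
orange [311.62019231 180.54807692] 208 [311.85606061 224.73484848] 132 [0.55994574 0.14120146 0.073     ] [0.55597298 0.1406689  0.073     ] (array([0.55866858, 0.14182135, 0.07204044]), np.float64(0.003240080293921858))
green [325.5625     198.33035714] 112 [303.5 234.8] 80 [0.5169511  0.11106506 0.08      ] [0.50827361 0.10330511 0.08      ] (array([0.51617604, 0.11118871, 0.07363315]), np.float64(0.00446041411362972))
```

View pics/tc.png

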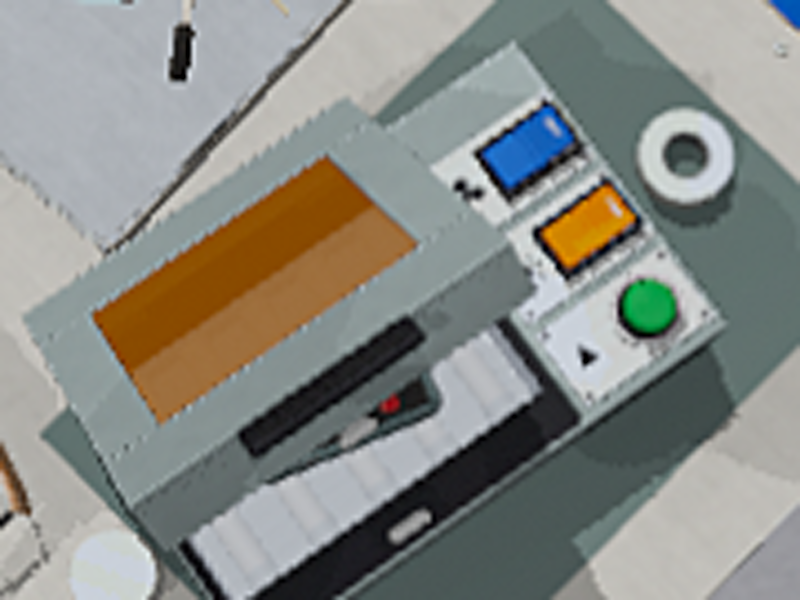

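View pics/sc.png

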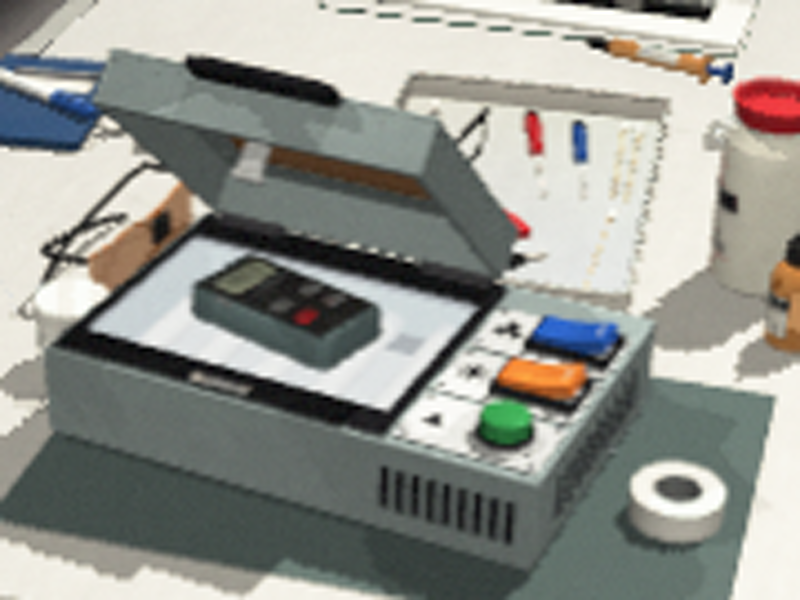

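The crops show the deck's right edge running from (343,203) at the front to (296,140) at the back. The black lip's centre is near (255,217) in top and (249,158) in side. The white bars on both rockers sit at the right (tape side) ends.

```bash
python3 - <<'E'
from h import *
np.set_printoptions(precision=4,suppress=True)
fr=onz("top",(343.1,203.1),.062); br=onz("top",(295.9,139.5),.062)
print("edge",fr,br,np.linalg.norm(fr-br),np.arctan2(*(br-fr)[[1,0]]))
G,B,O=[np.array(v) for v in ([.516,.1105],[.6015,.1720],[.5595,.1412])]
yaw=np.arctan2(*(br-fr)[[1,0]]); yaw=(yaw+np.arctan2(B[1]-G[1],B[0]-G[0]))/2
X=np.array([np.cos(yaw),np.sin(yaw)]);Y=np.array([-X[1],X[0]])
C=(fr+br)[:2]/2+.150*Y; print("yaw",yaw,"C",C)
for n,p in zip("GBO",(G,B,O)): print(n,(p-C)@X,(p-C)@Y)
for n,p in (("blue",(551,126)),("orange",(613,208))):
    w=onz("top",(180+p[0]*.225,130+p[1]*.225),.079);print(n,"bar",w,(w[:2]-C)@X,(w[:2]-C)@Y)
L,e=tri((254.7,217.1),(249.2,158)); print("lip",L,e,(L[:2]-C)@X,(L[:2]-C)@Y)
Rm=R.from_rotvec(observe()["tool_rot"]).as_matrix(); print(Rm)
for th in (.95,.85,.75,.6,.4,.2,.1,0):
    x=.09-.2*np.cos(th)+.033*np.sin(th); print(th,x,.066+.2*np.sin(th)+.033*np.cos(th), C+x*X+.045*Y)
    for r in (.2,): print([proj(n,[*(C+x*X+.045*Y),.066+.2*np.sin(th)+.033*np.cos(th)]) for n in("top","side")])
E
```

```text
edge [0.5095 0.0683 0.062 ] [0.6627 0.1755 0.062 ] 0.18702021937400484 0.610394473693326
yaw 0.6169776029261755 C [0.4993 0.2442]
G -0.06376014281695833 -0.11874846987277678
B 0.04155851310269263 -0.11805513353435662
O -0.010518020347748055 -0.11887651273127818
blue bar [0.611  0.1585 0.079 ] 0.04149732398022244 -0.13459831146727697
orange bar [0.5673 0.1272 0.079 ] -0.012253011615488543 -0.13479567062463463
lip [0.4512 0.2651 0.2199] 0.0022059329367587546 -0.02711020415937764 0.0448562489632064
[[-0.932   0.3624 -0.0009]
 [ 0.3624  0.932  -0.0014]
 [ 0.0003 -0.0016 -1.    ]]
0.95 0.0005060937652726152 0.2478786429101829 [0.4737 0.2812]
[array([245.1183, 203.1363]), array([255.0422, 142.9916])]
0.85 -0.017204375807366792 0.23803552484226295 [0.4592 0.271 ]
[array([250.9239, 211.8411]), array([251.5594, 149.3689])]
0.75 -0.03384369469399415 0.22647348467750292 [0.4457 0.2614]
[array([256.3274, 220.0523]), array([248.2404, 156.368 ])]
0.6 -0.05643392135989952 0.20616456997102645 [0.4272 0.2483]
[array([263.5113, 231.1809]), array([243.6848, 167.8303])]
0.4 -0.08136139350439157 0.17427868126382534 [0.4069 0.2339]
[array([271.091 , 243.3429]), array([238.6537, 184.3327])]
0.2 -0.09945722765201132 0.13807606322777322 [0.3921 0.2234]
[array([276.1977, 252.0925]), array([235.1022, 201.3173])]
0.1 -0.10570633030625985 0.11880182078354048 [0.387  0.2198]
[array([277.819 , 255.1541]), array([233.9487, 209.6674])]
0 -0.11000000000000001 0.099 [0.3835 0.2173]
[array([278.8397, 257.3568]), array([233.2288, 217.7565])]
```

>>> servo_tool(
  increments=[
    [0,-0.1,-0.05,-0.3,0,0,0],
    [0,-0.3,-0.15,-0.6,0,0,0],
    [0,-0.5,-0.25,-0.7,0,0,0],
    [0,-0.8,-0.4,-0.7,0,0,0],
    [0,-1,-0.5,-0.7,0,0,0],
  ],
)

```text
time: 0.72
eef_pos: [0.2841, 0.452, 0.2843]
tool_rot: [-0.58, -3.087, 0.001]
contact_force: [0.6, -0.1, 0.5]
gripper_width: 0.044
grip_force: 0.0
```

>>> servo_tool(
  increments=[
    [0,-0.25,-0.12,0,0,0,0],
    [0,-0.5,-0.25,0,0,0,0],
    [0,-0.7,-0.35,0,0,0,0],
    [0,-0.9,-0.45,0,0,0,0],
    [0,-1,-0.5,0,0,0,0],
  ],
)

```text
time: 1.35
eef_pos: [0.3589, 0.3694, 0.2842]
tool_rot: [-0.581, -3.087, 0.001]
contact_force: [-0.1, 0.0, -0.4]
gripper_width: 0.0005
grip_force: 0.0
```

>>> servo_tool(
  increments=[
    [0,-0.25,-0.12,0,0,0,0.1],
    [0,-0.5,-0.25,0,0,0,0.2],
    [0,-0.7,-0.35,0,0,0,0.3],
    [0,-0.9,-0.45,0,0,0,0.372],
    [0,-1,-0.5,0,0,0,0.372],
  ],
)

```text
time: 1.98
eef_pos: [0.4339, 0.2869, 0.2843]
tool_rot: [-1.443, -2.79, 0.001]
contact_force: [-0.4, 0.5, 0.0]
gripper_width: 0.0003
grip_force: 0.0
```

>>> servo_tool(
  increments=[
    [0,-0.1,0.01,0.1,0,0,0],
    [0,-0.2,0.03,0.25,0,0,0],
    [0,-0.277,0.036,0.4,0,0,0],
    [0,-0.277,0.036,0.52,0,0,0],
    [0,-0.277,0.036,0.59,0,0,0],
  ],
)

```text
time: 2.6
eef_pos: [0.4504, 0.2653, 0.2263]
tool_rot: [-1.442, -2.788, 0.01]
contact_force: [-16.5, -11.3, 29.3]
gripper_width: -0.0
grip_force: 14.5
```

>>> servo_tool(
  increments=[
    [0,0,-0.06,0.05,0,0,0],
    [0,0,-0.12,0.1,0,0,0],
    [0,0,-0.18,0.16,0,0,0],
    [0,0,-0.23,0.21,0,0,0],
    [0,0,-0.23,0.21,0,0,0],
  ],
)

```text
time: 3.22
eef_pos: [0.4318, 0.2522, 0.205]
tool_rot: [-1.442, -2.789, 0.008]
contact_force: [-7.6, -7.1, 10.3]
gripper_width: 0.0006
grip_force: 9.3
```

```bash
python3 - <<'E'
from h import *
im=capture("side"); cv2.imwrite("pics/s1.png",cv2.resize(im[110:260,170:370,::-1],(800,600)))
E
```

```text
(no output)
```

View pics/s1.png

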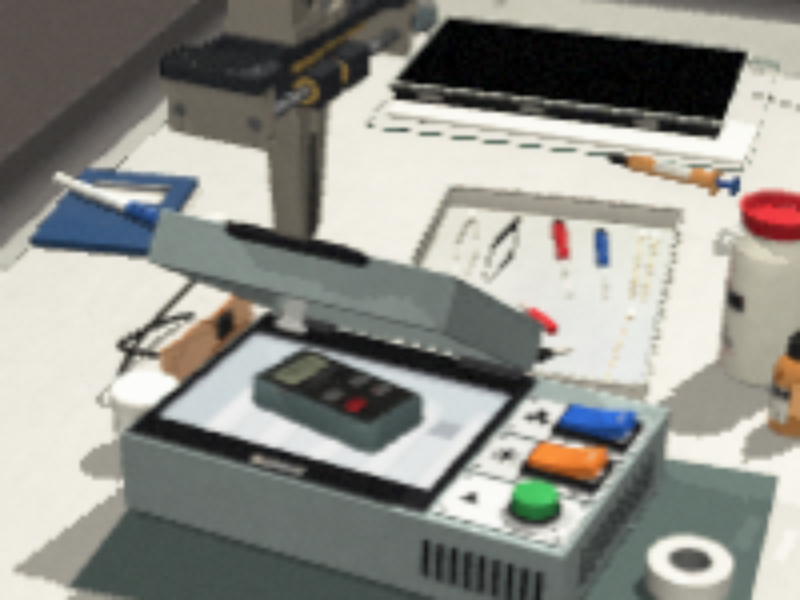

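The tip is on the black lip at about (310,240) in the crop, and the lid has gone down to about 0.5 rad. I'll keep following the arc.

>>> servo_tool(
  increments=[
    [0,0,-0.07,0.08,0,0,0],
    [0,0,-0.13,0.16,0,0,0],
    [0,0,-0.19,0.24,0,0,0],
    [0,0,-0.25,0.33,0,0,0],
    [0,0,-0.29,0.41,0,0,0],
  ],
)

```text
time: 3.9
eef_pos: [0.4099, 0.237, 0.1632]
tool_rot: [1.443, 2.79, 0.001]
contact_force: [-0.5, -0.0, 1.6]
gripper_width: 0.0002
grip_force: 0.7
```

>>> servo_tool(
  increments=[
    [0,0,-0.04,0.07,0,0,0],
    [0,0,-0.07,0.14,0,0,0],
    [0,0,-0.1,0.21,0,0,0],
    [0,0,-0.13,0.28,0,0,0],
    [0,0,-0.16,0.35,0,0,0],
  ],
)

```text
time: 4.53
eef_pos: [0.3973, 0.2276, 0.1283]
tool_rot: [1.444, 2.789, 0.001]
contact_force: [1.8, 0.8, 1.9]
gripper_width: 0.0007
grip_force: 0.7
```

>>> servo_tool(
  increments=[
    [0,0,-0.03,0.06,0,0,0],
    [0,0,-0.05,0.12,0,0,0],
    [0,0,-0.06,0.18,0,0,0],
    [0,0,-0.07,0.24,0,0,0],
    [0,0,-0.07,0.28,0,0,0],
  ],
)

```text
time: 5.15
eef_pos: [0.3908, 0.2232, 0.1001]
tool_rot: [-1.443, -2.79, 0.002]
contact_force: [-0.9, -1.0, 1.8]
gripper_width: 0.0004
grip_force: 1.0
```

>>> servo_tool(
  increments=[
    [0,0,0,0.01,0,0,0],
    [0,0,0,0.02,0,0,0],
    [0,0,0,0.025,0,0,0],
    [0,0,0,0.03,0,0,0],
    [0,0,0,0.03,0,0,0],
  ],
)

```text
time: 5.78
eef_pos: [0.3909, 0.2233, 0.0977]
tool_rot: [-1.443, -2.79, 0.002]
contact_force: [-4.4, -3.2, 5.6]
gripper_width: 0.0005
grip_force: 3.0
```

>>> servo_tool(
  increments=[
    [0,0,0,0.005,0,0,0],
    [0,0,0,0.01,0,0,0],
    [0,0,0,0.015,0,0,0],
    [0,0,0,0.015,0,0,0],
    [0,0,0,0.015,0,0,0],
  ],
)

```text
time: 6.4
eef_pos: [0.3907, 0.2232, 0.0966]
tool_rot: [-1.443, -2.789, 0.003]
contact_force: [-5.7, -3.7, 8.7]
gripper_width: 0.0005
grip_force: 4.6
```

>>> servo_tool(
  increments=[
    [0,0,0,0.01,0,0,0],
    [0,0,0,0.015,0,0,0],
    [0,0,0,0.02,0,0,0],
    [0,0,0,0.025,0,0,0],
    [0,0,0,0.025,0,0,0],
  ],
)

```text
time: 7.02
eef_pos: [0.3905, 0.223, 0.0946]
tool_rot: [-1.442, -2.789, 0.004]
contact_force: [-8.0, -4.1, 14.1]
gripper_width: 0.0002
grip_force: 7.4
```

```bash
python3 - <<'E'
from h import *
im=capture("side"); cv2.imwrite("pics/s2.png",cv2.resize(im[110:260,170:370,::-1],(800,600)))
E
```

```text
(no output)
```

View pics/s2.png

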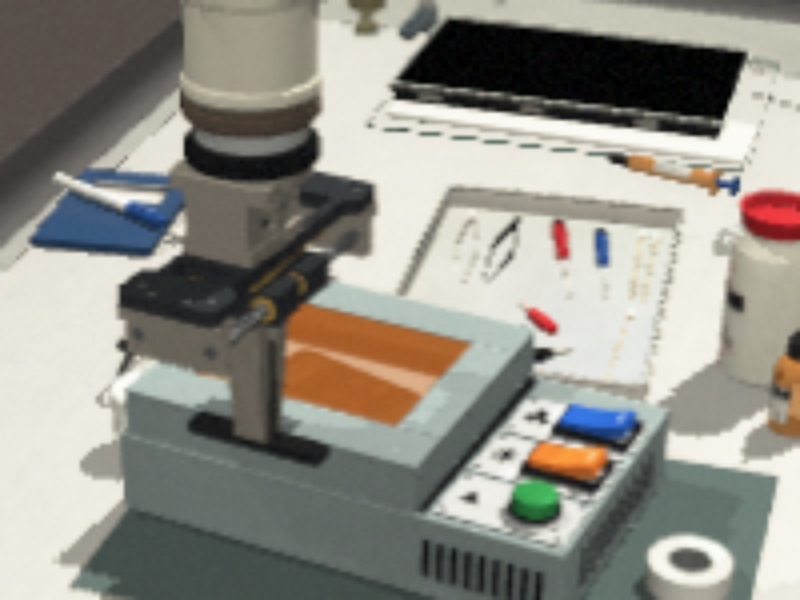

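The lid is flat and shut, with the fingertip on the lip near (258,438) in the crop. The 14 N exceeds the catch force. I'll lift off and travel to the blue rocker.

>>> servo_tool(
  increments=[
    [0,0,0,-0.15,0,0,0],
    [0,0,0,-0.35,0,0,0],
    [0,-0.2,0.2,-0.55,0,0,0],
    [0,-0.45,0.4,-0.6,0,0,0],
    [0,-0.7,0.6,-0.6,0,0,0],
  ],
)

```text
time: 7.7
eef_pos: [0.4824, 0.2012, 0.1546]
tool_rot: [1.443, 2.789, 0.003]
contact_force: [-0.1, -0.7, 0.2]
gripper_width: 0.0006
grip_force: 0.0
```

>>> servo_tool(
  increments=[
    [0,-0.25,0.2,0,0,0,0],
    [0,-0.5,0.4,0,0,0,0],
    [0,-0.8,0.6,0,0,0,0],
    [0,-1,0.82,0,0,0,0],
    [0,-1,0.82,0,0,0,0],
  ],
)

```text
time: 8.32
eef_pos: [0.6067, 0.1664, 0.1534]
tool_rot: [1.445, 2.789, 0.001]
contact_force: [-0.5, -0.3, -0.0]
gripper_width: 0.0005
grip_force: 0.0
```

```bash
python3 - <<'E'
from h import *
for n in("top","side"):
    im=capture(n); a=proj(n,[.52,.21,.08]).astype(int); cv2.imwrite(f"pics/{n}3.png",cv2.resize(im[a[1]-50:a[1]+50,a[0]-67:a[0]+67,::-1],(536,400)))
T,S=cv2.imread("pics/top3.png"),cv2.imread("pics/side3.png"); cv2.imwrite("pics/c3.png",cv2.resize(np.hstack([T,S]),(800,300)))
p=observe()["eef_pos"]; C=np.array([.4993,.2442]);X=np.array([.8156,.5786]);Y=np.array([-.5786,.8156])
print(p,(p[:2]-C)@X,(p[:2]-C)@Y)
E
```

```text
[0.60472238 0.16706748 0.15331163] 0.04135361455791371 -0.12390667306750905
```

View pics/c3.png

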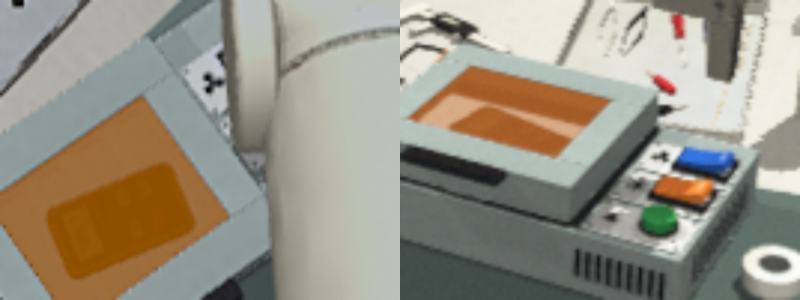

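The lid stays shut on its own. The tip is above the blue rocker but needs about 12 mm more to the right.

>>> servo_tool(
  increments=[
    [0,-0.12,0,0.1,0,0,0],
    [0,-0.12,0,0.3,0,0,0],
    [0,-0.12,0,0.5,0,0,0],
    [0,-0.12,0,0.65,0,0,0],
    [0,-0.12,0,0.7,0,0,0],
  ],
)

```text
time: 9.05
eef_pos: [0.6111, 0.157, 0.0816]
tool_rot: [-1.442, -2.788, 0.002]
contact_force: [-0.1, -0.4, 0.2]
gripper_width: 0.0003
grip_force: 0.0
```

>>> servo_tool(
  increments=[
    [0,0,0,0.03,0,0,0],
    [0,0,0,0.05,0,0,0],
    [0,0,0,0.07,0,0,0],
    [0,0,0,0.09,0,0,0],
    [0,0,0,0.09,0,0,0],
  ],
)

```text
time: 9.68
eef_pos: [0.6124, 0.1571, 0.0744]
tool_rot: [-1.444, -2.79, -0.001]
contact_force: [-0.3, -0.2, 1.6]
gripper_width: 0.0
grip_force: 0.4
```

>>> servo_tool(
  increments=[
    [0,0,0,0.01,0,0,0],
    [0,0,0,0.02,0,0,0],
    [0,0,0,0.025,0,0,0],
    [0,0,0,0.025,0,0,0],
    [0,0,0,0.025,0,0,0],
  ],
)

```text
time: 10.3
eef_pos: [0.6126, 0.1571, 0.0742]
tool_rot: [1.443, 2.79, 0.0]
contact_force: [-6.3, -1.3, 11.5]
gripper_width: 0.0005
grip_force: 6.0
```

>>> servo_tool(
  increments=[
    [0,0,0,-0.15,0,0,0],
    [0,0,0,-0.3,0,0,0],
    [0,0,-0.2,-0.3,0,0,0],
    [0,0,-0.4,-0.3,0,0,0],
    [0,0,-0.53,-0.3,0,0,0],
  ],
)

```text
time: 10.92
eef_pos: [0.5688, 0.126, 0.1027]
tool_rot: [1.444, 2.789, 0.001]
contact_force: [0.3, -0.7, -0.2]
gripper_width: 0.0002
grip_force: 0.0
```

```bash
python3 - <<'E'
from h import *
im=capture("side"); a=proj("side",[.56,.14,.08]).astype(int); cv2.imwrite("pics/s4.png",cv2.resize(im[a[1]-30:a[1]+30,a[0]-40:a[0]+40,::-1],(480,360)))
p=observe()["eef_pos"]; C=np.array([.4993,.2442]);X=np.array([.8156,.5786]);Y=np.array([-.5786,.8156])
print(p,(p[:2]-C)@X,(p[:2]-C)@Y)
E
```

```text
[0.56783437 0.1254463  0.10238793] -0.012814260590583375 -0.13650950025575737
```

View pics/s4.png

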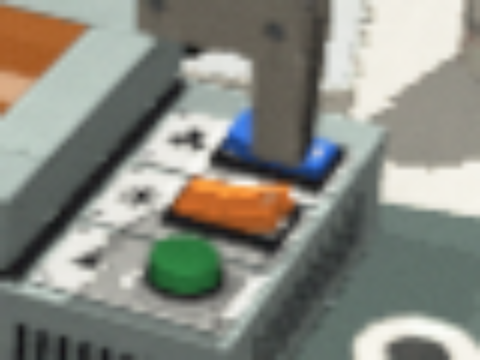

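The blue rocker's left end now stands up at (240,125) and its right end is down at (325,155), so the fan is on. Next is orange.

>>> servo_tool(
  increments=[
    [0,0,0,0.1,0,0,0],
    [0,0,0,0.18,0,0,0],
    [0,0,0,0.24,0,0,0],
    [0,0,0,0.28,0,0,0],
    [0,0,0,0.28,0,0,0],
  ],
)

```text
time: 11.6
eef_pos: [0.5695, 0.1264, 0.0743]
tool_rot: [1.443, 2.79, 0.0]
contact_force: [-0.7, -0.6, 4.3]
gripper_width: 0.0001
grip_force: 2.2
```

>>> servo_tool(
  increments=[
    [0,0,0,0.01,0,0,0],
    [0,0,0,0.02,0,0,0],
    [0,0,0,0.025,0,0,0],
    [0,0,0,0.025,0,0,0],
    [0,0,0,0.025,0,0,0],
  ],
)

```text
time: 12.22
eef_pos: [0.5696, 0.1264, 0.074]
tool_rot: [1.443, 2.79, -0.0]
contact_force: [-8.2, -1.8, 18.0]
gripper_width: 0.0005
grip_force: 8.6
```

>>> servo_tool(
  increments=[
    [0,0,0,-0.15,0,0,0],
    [0,0,0,-0.3,0,0,0],
    [0,0.08,-0.2,-0.3,0,0,0],
    [0,0.18,-0.4,-0.3,0,0,0],
    [0,0.18,-0.525,-0.3,0,0,0],
  ],
)

```text
time: 12.85
eef_pos: [0.5151, 0.1108, 0.1018]
tool_rot: [-1.443, -2.791, -0.0]
contact_force: [-0.3, -0.1, -0.1]
gripper_width: 0.0002
grip_force: 0.0
```

```bash
python3 - <<'E'
from h import *
im=capture("side"); a=proj("side",[.56,.14,.08]).astype(int); cv2.imwrite("pics/s5.png",cv2.resize(im[a[1]-40:a[1]+30,a[0]-45:a[0]+45,::-1],(540,420)))
p=observe()["eef_pos"]; C=np.array([.4993,.2442]);X=np.array([.8156,.5786]);Y=np.array([-.5786,.8156])
print(p,(p[:2]-C)@X,(p[:2]-C)@Y)
E
```

```text
[0.51443527 0.10998667 0.10157593] -0.06531150341625784 -0.11822165810931093
```

View pics/s5.png

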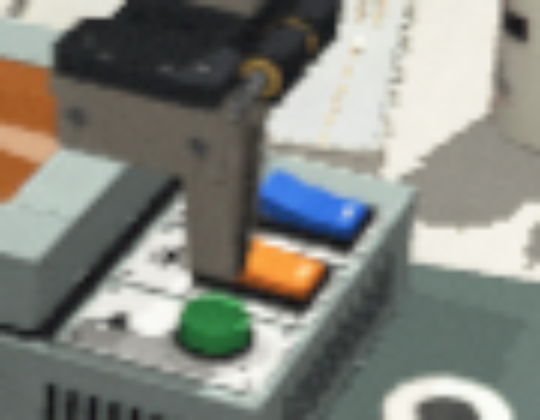

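Both rockers are on: their left ends are up and the tip is above the green button at (215,325). Now I'll press it.

>>> servo_tool(
  increments=[
    [0,0,0,0.06,0,0,0],
    [0,0,0,0.12,0,0,0],
    [0,0,0,0.17,0,0,0],
    [0,0,0,0.18,0,0,0],
    [0,0,0,0.18,0,0,0],
  ],
)

```text
time: 13.52
eef_pos: [0.5159, 0.1108, 0.0835]
tool_rot: [-1.444, -2.79, 0.0]
contact_force: [1.2, -0.3, 0.4]
gripper_width: 0.0004
grip_force: 0.0
```

>>> servo_tool(
  increments=[
    [0,0,0,0.115,0,0,0],
    [0,0,0,0.115,0,0,0],
    [0,0,0,0.115,0,0,0],
    [0,0,0,0.115,0,0,0],
    [0,0,0,0.115,0,0,0],
  ],
)

```text
time: 14.15
eef_pos: [0.5174, 0.1108, 0.0744]
tool_rot: [1.442, 2.788, 0.002]
contact_force: [-4.4, -0.6, 15.2]
gripper_width: 0.0002
grip_force: 7.6
```

>>> servo_tool(
  increments=[
    [0,0,0,-0.15,0,0,0],
    [0,0,0,-0.4,0,0,0],
    [0,0,0,-0.7,0,0,0],
    [0,0,0,-0.9,0,0,0],
    [0,0,0,-0.9,0,0,0],
  ],
)

```text
time: 14.78
eef_pos: [0.5169, 0.1107, 0.1635]
tool_rot: [1.443, 2.788, 0.002]
contact_force: [-0.8, -0.2, 0.2]
gripper_width: 0.0006
grip_force: 0.0
```

```bash
python3 - <<'E'
from h import *
im=capture("side"); cv2.imwrite("pics/s6.png",cv2.resize(im[110:260,170:370,::-1],(800,600)))
E
```

```text
(no output)
```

View pics/s6.png

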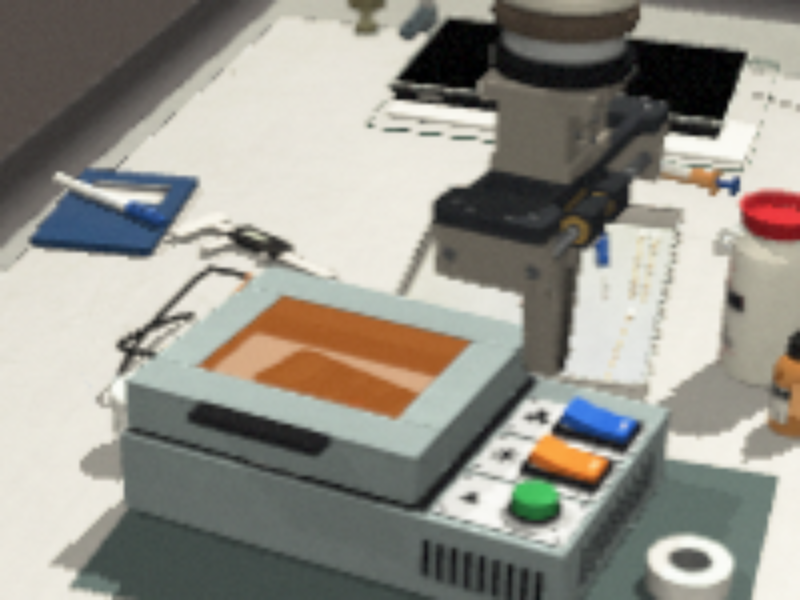

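The lid is shut, both rockers are on at (600,422) and (570,460), the button is back out at (535,500), and the tool touches nothing.

```bash
python3 -c "
from plant import *
print(finish_job())"
```

```text
the job is handed in; nothing more can be done
None
```

The job is handed in at about 15 s on the robot's clock: the lid is caught shut, the fan and then the lamp rocker are on, and the start button was pressed fully in for about half a second and is back up; no verdict was returned.

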